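# Lock the knife sharpener onto its ball base

### The arm

A 7-joint arm with a two-finger parallel gripper is mounted at the origin on the work surface. World frame = base frame: x ahead of the robot, y to its left, z up, the work surface at z = 0. Lengths are in m, angles in rad, forces in N, time in s.
With the tool pointing down it reaches from about 0.35 to 0.775 m from the base axis. Payload 3.1 kg.
Tool frame: the origin (TCP) lies midway between the tips of the shut fingers; the grasp point (between the pads) lies 19 mm behind it; z points along the fingers, y is the line along which they close (so a half turn about z gives the same grasp; the last joint's range is limited). The gripper opens to 85 mm and grips with 20 to 120 N. Pads are 22 mm wide; open, the fingers measure 114 mm over their backs; the gripper's body (76 mm by 85 mm) begins 54 mm behind the grasp point. The pads swing forward as they close: fully open they stand 13 mm farther back than shut.
Start: joints at [-0.042, 0.311, 0.014, 1.512, -0.004, 1.319, -0.027], TCP at [0.55, 0, 0.194] pointing down, gripper open.
Joint ranges: [-2.7, 2.7], [-0.3, 1.91], [-1.27, 1.3], [0.12, 2.57], [-1.44, 4.58], [0.2, 2.03], [-3.05, 3.05]. Speed limits (rad/s): [2.79, 2.79, 3.14, 3.14, 3.14, 3.14, 3.14].

### API

Orientations are given as a 3x3 rotation matrix whose columns are the frame's x, y, z axes.
In Python, from workcell import robot, vision, workorder, nets gives the robot as it stands.
- The arm moves only by the tool send_rows, never from a script. Its argument "commands" is text: rows parted by semicolons, each of 7 numbers parted by spaces: the turn, a rotation vector about the tool's x, y, z scaled (see below), then the shift along the tool's x, y, z scaled (see below), then the opening, from -1 (shut) to 1 (fully open). A call has 1 to 12 rows; each row shifts and turns the commanded pose from where the row before left it, along the tool's axes as they then stand; what a row does not reach is not made up. The controller multiplies each number of a shift by 2 cm and each number of a turn by 4 degrees. A row lasts 1/10 s, in which the tool goes at most 50 mm and 8.59 degrees, less where a joint would pass 70% of its speed; a pose out of reach is approached as far as the arm can. A call with a number of a shift or a turn outside -1 to 1 is refused whole. A call with a gripper value outside its range is refused whole. The fingers move at their own pace and stop on an object; "force" is the grip in N (left out, the last holds). Time passes only in rows, so rows that do not move let the fingers close. It gives the time, the measured TCP pose, the force, the opening and the grip force at its end, in the units of the state.
- robot.state(): the state, without advancing time (a new reading comes with each control period).
- vision.get_image(name): name is "scene" or "side" or "wrist"; returns (picture, depth): 420x560x3 uint8, red, green, blue; 420x560 float32, m along the optical axis (not along the pixel's ray), 0 where there is no reading.
- vision.camera_params(name): a dict with "mtx" (3x3 intrinsics, pixels), "D" ([k1, k2, p1, p2, k3] as OpenCV has them; the pictures are not rectified), "view" (4x4, takes a point from world to camera coordinates); the wrist camera has in their place "mount" (4x4, takes a point from camera to tool coordinates, whose origin is the TCP and whose axes are the flange's). Camera axes: x right, y down, z forward; pixel columns grow to the right and rows downward; lengths in m; the calibration is good to about 2 mm. A picture is of the moment at which its call begins: read the wrist's pose just before it. camera_params takes no time and is no camera call.
- workorder.close_job(): hands the job in; it is judged then, once.
Trained networks look in the newest picture that a camera, given by its name, has taken for a name from the list of things; names that differ only in an ending like _2 or _b are one class to them, and where a whole thing is asked for, a point or a joint stands for the part that bears it (a point fixed in the world has none). Each returns a list of dicts, best first, with "confidence" (0 to 1); they miss things now and then, are a little off and sometimes report something else, mostly with a low value. They report only what shows in the picture. A call takes as long as a camera call.
- nets.regions_of(camera, target): "region" (420x560 bool, what is visible of it) and "location" ([column, row] in pixels, amid what is visible of it).
The state is a dict: "clock": time; "qpos": joint angles; "dq": joint speeds; "tau": joint torques, N m; "position": TCP position; "ee_rot": TCP orientation; "contact_force": force on the tool from outside, world axes, zero at the start; "ft_torque": the same for the moment, N m; "finger_gap": finger opening in m; "grasp_force": force on a finger pad.
Only numpy, scipy, OpenCV 4.12 (cv2) and the standard library are available. Lean on these libraries where they do the work, as an engineer would, in place of code of your own. Each camera call takes 0.05 s, during which the arm holds its last target. There are 200 camera calls.

### The job

Fit the knife sharpener onto the worktop base that carries the round ball: first raise its locking handle fully, then lower the sharpener over the ball until its foot sits flat on the base, and finally press the handle all the way down to lock it, and let go. The base with the flat-topped post belongs to the citrus reamer and is not the one to use.

Things in the scene. Friction and masses are not known exactly. Their poses are not given: they have to be found in the camera images.
- sharpener_grip (a point): Knife sharpener, loose, upright, 0.7-0.95 kg: steel 12-sided socket (62 mm across, 50 inside, open below, foot 80), on it a grey block with two slots, 72 x 40 mm (x, y), 80 to 122 mm above the underside: grip it across y. Point: on the socket axis, in the block, 100 mm above the underside. z up, x towards its handle. The near-by reamer has a cone and no handle. Any yaw on the ball will do.
- lever_end (a point): Centre of the roller grip at the end of the sharpener's handle: a crossbar 36 mm long (along y: pinch it across its ends), 16 thick, that spins freely about its length. The handle turns on a level hinge along the sharpener's y, 44 mm out from the socket axis along x, 68 mm above the underside; this point is 75 mm from the hinge. Handle down = level. Axes: x hinge to end.
- lever (a joint): Angle of the handle: 0 = down, level, locked; grows as the end is raised, stop at 0.85 rad. Light (about 1 N at the end), stays where it is left. When down, its catch reaches across the socket 20 to 30 mm above the underside, so the ball enters or leaves only with the handle raised.
- ball (a point): Centre of a 40 mm steel ball, 62 mm above the worktop, on a 14 mm neck on a fixed round base 110 mm wide, 12 thick. A like base carries a flat-topped post (40 mm wide, 82 high): not for the sharpener. Sharpener home: its foot lies on the base's top, its grip point 50 mm above this point; the socket has 5 mm play round the ball.

How it is judged:
On the way, in this order (a step that is already met when the one before it is completed fails the run):
1. the locking handle is raised, to at least 0.6 rad of its 0.85 (value of joint lever above 0.6 rad), for 0.2 s.
2. the sharpener is home on the ball with its handle still raised (value of joint lever above 0.4 rad and horizontal distance between sharpener_grip and ball below 0.014 m and z of sharpener_grip in the frame of ball below 0.057 m and angle between sharpener_grip's own z axis and vertical below 0.17 rad), for 0.2 s.
At the end, for the whole second after the job is handed in: The sharpener rests at rest on the ball base: its grip point within 14 mm of the ball's vertical axis and no more than 57 mm above the ball's centre (50 mm when fully home), upright within 10 degrees, and the handle is down to within 0.15 rad of level (value of joint lever below 0.15 rad and horizontal distance between sharpener_grip and ball below 0.014 m and z of sharpener_grip in the frame of ball below 0.057 m and angle between sharpener_grip's own z axis and vertical below 0.17 rad and linear speed of sharpener below 0.03 m/s); the robot touches nothing.
It also fails if it takes over 54 s, if anything falls off the work surface, if the arm or the gripper's body presses on something with over 40 N, if the wrist force passes 120 N, or if a joint passes its speed limit or range.

## Working session

There is one attempt and no reset: what is moved stays moved. The work goes in short steps, Python scripts to look and compute and a tool call to move; the robot and the scene stay as the last step left them, time stands still between calls to the robot, and variables do not carry over. Pictures are saved under pics/ and viewed, at most 10 in all, crops included, and the job is handed in when it is done.

Besides the shell and the picture viewer there is one more tool, called after "Emit:" as name(argument=value, ...) on one line, values as JSON. send_rows: Moves the arm, as the interface text tells. Shifts and turns lie within -1 to 1; 1 stands for 2 cm of shift or 4 degrees of turn. Its arguments: {"type":"object","properties":{"commands":{"type":"string"},"force":{"type":"number"}},"required":["commands"]}

```bash
mkdir -p pics
cat > h.py <<'E'
import numpy as np, cv2
from workcell import robot, vision, workorder, nets
def pose(cam,st=None):
    p=vision.camera_params(cam)
    if 'view' in p: return p, np.linalg.inv(np.array(p['view']))
    st=st or robot.state(); T=np.eye(4); T[:3,:3]=st['ee_rot']; T[:3,3]=st['position']
    return p, T@np.array(p['mount'])
def cloud(cam,depth,mask,st=None):
    p,T=pose(cam,st); r,c=np.nonzero(mask&(depth>0)); d=depth[r,c]
    if len(r)==0: return np.zeros((0,3))
    u=cv2.undistortPoints(np.stack([c,r],1).astype(np.float64)[:,None],np.array(p['mtx']),np.array(p['D']))[:,0]
    return np.c_[u*d[:,None],d]@T[:3,:3].T+T[:3,3]
def save(n,im): cv2.imwrite('pics/'+n,im[:,:,::-1])
E
python3 - <<'E'
from h import *
np.set_printoptions(precision=4,suppress=True)
ims=[]
for cam in ['scene','side']:
    im,d=vision.get_image(cam); ims.append(im); np.savez('/tmp/'+cam,im=im,d=d)
    for t in ['sharpener_grip','lever_end','lever','ball']:
        for o in nets.regions_of(cam,t)[:3]:
            P=cloud(cam,d,o['region']); 
            print(cam,t,round(o['confidence'],2),np.round(o['location']),o['region'].sum(),np.median(P,0),P.min(0),P.max(0))
save('a.png',ims[0]);save('b.png',ims[1]);print(robot.state()['clock'])
E
```

```text
scene sharpener_grip 0.84 [223. 300.] 2913 [ 0.6802 -0.1348  0.081 ] [ 0.5471 -0.1846 -0.004 ] [ 0.7094 -0.0974  0.125 ]
scene lever_end 0.85 [223. 235.] 371 [ 0.5628 -0.1626  0.0737] [ 0.503  -0.1973 -0.0044] [ 0.6093 -0.1494  0.0807]
scene lever 0.77 [220. 242.] 374 [ 0.5628 -0.1622  0.0738] [ 0.544  -0.1868  0.0657] [ 0.6093 -0.1494  0.0807]
scene ball 0.57 [381. 229.] 2418 [0.4821 0.1099 0.011 ] [ 0.4021  0.0595 -0.0035] [0.5269 0.1663 0.0823]
side sharpener_grip 0.6 [232. 190.] 2362 [ 0.6475 -0.1197  0.0736] [ 0.5376 -0.1868 -0.0023] [ 0.7437 -0.0942  0.1246]
side sharpener_grip 0.52 [278. 191.] 355 [ 0.573  -0.1558  0.0721] [ 0.5013 -0.1844  0.0202] [0.6354 0.0068 0.2418]
side lever_end 0.63 [278. 189.] 402 [ 0.5734 -0.1568  0.0718] [ 0.5376 -0.2499 -0.0042] [ 0.6471 -0.1386  0.0808]
side lever 0.78 [280. 186.] 413 [ 0.5743 -0.1563  0.0717] [ 0.4995 -0.2355 -0.0046] [0.6471 0.0113 0.2467]
side lever 0.42 [240. 338.] 3233 [0.4614 0.1242 0.011 ] [ 0.4144  0.056  -0.0048] [0.5316 0.1705 0.0834]
side ball 0.59 [240. 340.] 3261 [0.4615 0.1243 0.0109] [ 0.4142  0.0564 -0.0048] [0.529  0.1705 0.0834]
0.5
```

View pics/a.png

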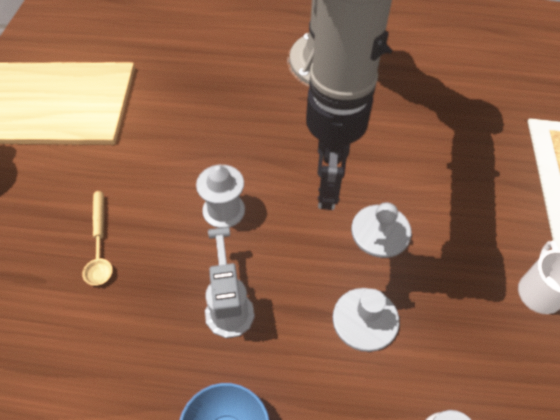

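View pics/b.png

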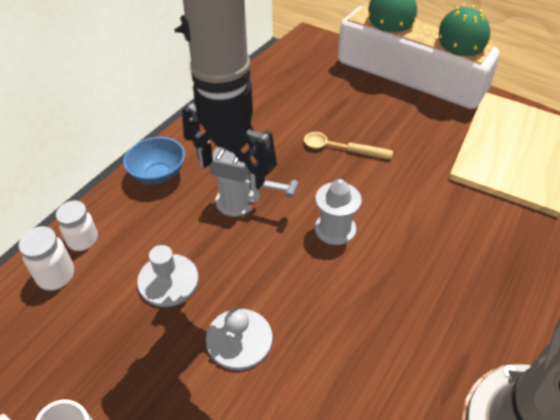

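The scene picture shows the ball base at (381,229), the flat post at (367,318), the sharpener at (225,290) with its handle end at (219,232), pointing towards the robot, and the reamer at (222,195), just beyond the handle end. The side picture agrees, with the ball at (238,322).

Run:
```python
from h import *
np.set_printoptions(precision=4,suppress=True)
for cam in ['scene','side']:
    z=np.load('/tmp/'+cam+'.npz');d=z['d'];W=cloud(cam,d,np.ones_like(d,bool))
    def box(x0,x1,y0,y1,z0,z1):
        m=np.all((W>[x0,y0,z0])&(W<[x1,y1,z1]),1);return W[m]
    b=box(.38,.56,.04,.18,.008,.016); print(cam,'base',len(b),cv2.minEnclosingCircle((b[:,:2]*1000).astype(np.float32)))
    t=box(.38,.56,.04,.18,.05,.1); t=t[t[:,2]>.045]
    # sphere fit radius .02
    from scipy.optimize import least_squares
    f=least_squares(lambda c:np.linalg.norm(t-c,axis=1)-.02,[.47,.11,.062],loss='soft_l1',f_scale=.002); print('ball',len(t),f.x)
    g=box(.6,.76,-.22,-.06,.117,.13); print('block',len(g),cv2.minAreaRect((g[:,:2]*1000).astype(np.float32)),g[:,2].mean())
    l=box(.53,.63,-.21,-.12,.066,.09); print('lev',len(l)); 
    if len(l): print(cv2.minAreaRect((l[:,:2]*1000).astype(np.float32)), l[:,2].max())
    r=box(.42,.6,-.25,-.1,.095,.2); print('reamer',len(r),r.min(0),r.max(0))
    r=box(.42,.56,-.25,-.1,.05,.2); print('reamer',len(r),r.min(0),r.max(0))
    s=box(.58,.76,-.22,-.06,.003,.012); 
    print('foot',len(s),cv2.minEnclosingCircle((s[:,:2]*1000).astype(np.float32)))
```

```text
scene base 1833 ((472.4490661621094, 114.6458511352539), 54.8176383972168)
ball 393 [0.4714 0.1149 0.0602]
block 1167 ((670.53759765625, -135.66073608398438), (72.328857421875, 39.745445251464844), 15.827945709228516) 0.12097199162188944
lev 386
((578.2008056640625, -163.9821014404297), (67.77841186523438, 35.500152587890625), 11.210556030273438) 0.08074329227054755
reamer 488 [ 0.4455 -0.2029  0.095 ] [ 0.4845 -0.1612  0.1329]
reamer 1746 [ 0.4202 -0.2246  0.0501] [ 0.5598 -0.1409  0.1329]
foot 500 ((664.9551391601562, -157.08216857910156), 97.35774993896484)
side base 2424 ((469.6705322265625, 115.79058074951172), 55.34291076660156)
ball 498 [0.4703 0.1157 0.0607]
block 395 ((667.732421875, -133.64463806152344), (73.28826904296875, 42.5592155456543), 14.4331636428833) 0.12051571150911033
lev 311
((588.1317138671875, -158.0415802001953), (96.13508605957031, 39.848323822021484), 14.31905746459961) 0.08944721101644149
reamer 461 [ 0.4351 -0.1978  0.0951] [ 0.4781 -0.1572  0.1326]
reamer 1609 [ 0.42   -0.2257  0.0501] [ 0.5599 -0.1397  0.1326]
foot 258 ((669.1778564453125, -135.8961639404297), 97.03911590576172)
```

Run:
```python
from h import *
np.set_printoptions(precision=4,suppress=True)
s=robot.state();print(s['position'],s['ee_rot'],s['finger_gap'],s['clock']);print(vision.camera_params('wrist')['mount'])
R=np.array(s['ee_rot']);print(R.T@(np.array([.556,-.166,.194])-s['position'])/.02)
```

```text
[0.55   0.     0.1939] [[-0.0001  1.     -0.0001]
 [ 1.      0.0001 -0.    ]
 [-0.     -0.0001 -1.    ]] 0.08533501735381668 0.5
[[ 0.0005 -0.9591 -0.2832  0.071 ]
 [ 1.      0.001  -0.0015 -0.0001]
 [ 0.0017 -0.2832  0.9591 -0.1802]
 [ 0.      0.      0.      1.    ]]
[-8.3011  0.3009 -0.0067]
```

Emit:
send_rows(commands="0 0 0 -1 0.1 0 1;0 0 0 -1 0.1 0 1;0 0 0 -1 0.1 0 1;0 0 0 -1 0 0 1;0 0 0 -1 0 0 1;0 0 0 -1 0 0 1;0 0 0 -1 0 0 1;0 0 0 -1 0 0 1;0 0 0 -0.3 0 0 1;0 0 1 0 0 0 1;0 0 1 0 0 0 1;0 0 1 0 0 0 1", force=30)

```text
clock: 1.7
position: [0.5562, -0.1648, 0.1939]
ee_rot: [[0.21, 0.978, 0.0], [0.978, -0.21, 0.001], [0.001, -0.0, -1.0]]
contact_force: [1.1, -0.9, 0.2]
finger_gap: 0.0854
grasp_force: 0.0
```

Emit:
send_rows(commands="0 0 1 0 0 0 1;0 0 1 0 0 0 1;0 0 1 0 0 0 1;0 0 1 0 0 0 1;0 0 1 0 0 0 1;0 0 1 0 0 0 1;0 0 1 0 0 0 1;0 0 1 0 0 0 1;0 0 1 0 0 0 1;0 0 1 0 0 0 1;0 0 1 0 0 0 1;0 0 1 0 0 0 1")

```text
clock: 2.9
position: [0.5562, -0.1646, 0.1939]
ee_rot: [[0.867, 0.499, 0.0], [0.499, -0.867, 0.001], [0.001, -0.001, -1.0]]
contact_force: [0.1, -1.0, 0.2]
finger_gap: 0.0852
grasp_force: 0.0
```

Emit:
send_rows(commands="0 0 1 0 0 0 1;0 0 1 0 0 0 1;0 0 1 0 0 0 1;0 0 0.75 0 0 0 1;0 0 0 0 0 0 1;0 0 0 0 0 0 1")

```text
clock: 3.5
position: [0.5562, -0.1651, 0.1939]
ee_rot: [[0.965, 0.261, 0.0], [0.261, -0.965, 0.001], [0.0, -0.001, -1.0]]
contact_force: [-0.6, -0.4, 0.6]
finger_gap: 0.0856
grasp_force: 0.0
```

```bash
cat > look.py <<'E'
from h import *
np.set_printoptions(precision=4,suppress=True)
s=robot.state();im,d=vision.get_image('wrist');save('c.png',im)
W=cloud('wrist',d,np.ones_like(d,bool),s)
def box(x0,x1,y0,y1,z0,z1):
    m=np.all((W>[x0,y0,z0])&(W<[x1,y1,z1]),1);return W[m]
def rect(g): return cv2.minAreaRect((g[:,:2]*1000).astype(np.float32)) if len(g)>5 else None
g=box(.6,.76,-.22,-.06,.115,.13); print('block',len(g),rect(g))
l=box(.53,.59,-.21,-.12,.06,.085); print('lev',len(l),rect(l),l[:,2].max() if len(l) else 0)
l=box(.53,.62,-.21,-.12,.06,.085); print('lev+bar',rect(l))
print(s['position'],s['ee_rot'],s['clock'])
E
python3 look.py
```

```text
block 5656 ((668.1613159179688, -136.1477813720703), (72.36406707763672, 39.776702880859375), 16.36725616455078)
lev 1034 ((566.6679077148438, -165.3396759033203), (50.41914367675781, 35.429931640625), 15.175512313842773) 0.08138077117743192
lev+bar ((582.7630615234375, -160.97412109375), (83.77249908447266, 35.429931640625), 15.175512313842773)
[ 0.5562 -0.1651  0.1939] [[ 0.9653  0.261   0.    ]
 [ 0.261  -0.9653  0.0005]
 [ 0.0001 -0.0005 -1.    ]] 3.5
```

View pics/c.png

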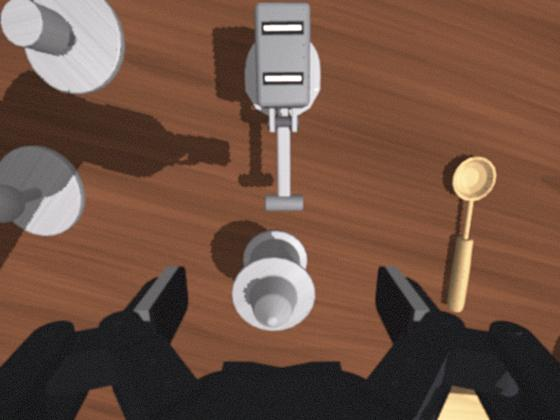

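The wrist picture shows the handle's crossbar at (284,203), with the reamer clear of it at (274,290). The roller comes out at about (0.552, -0.169, 0.072), so I descend onto it.

Emit:
send_rows(commands="0 0 0 -0.25 0.14 1 0.5;0 0 0 0 0 1 0.5;0 0 0 0 0 1 0.5;0 0 0 0 0 1 0.5;0 0 0 0 0 1 0.5;0 0 0 0 0 1 0.5;0 0 0 0 0 1 0.5;0 0 0 0 0 0.2 0.5;0 0 0 0 0 0 0.5", force=25)

```text
clock: 4.45
position: [0.5515, -0.1696, 0.0494]
ee_rot: [[0.966, 0.259, -0.001], [0.259, -0.966, 0.0], [-0.001, -0.001, -1.0]]
contact_force: [-0.2, 0.4, 0.6]
finger_gap: 0.0641
grasp_force: 0.0
```

Emit:
send_rows(commands="0 0 0 0 0 0 -1;0 0 0 0 0 0 -1;0 0 0 0 0 0 -1;0 0 0 0 0 0 -1;0 0 0 0 0 0 -1;0 0 0 0 0 0 -1")

```text
clock: 5.05
position: [0.552, -0.17, 0.05]
ee_rot: [[0.966, 0.259, 0.0], [0.259, -0.966, -0.0], [0.0, 0.0, -1.0]]
contact_force: [0.0, 0.9, -0.6]
finger_gap: -0.0001
grasp_force: 0.0
```

```bash
python3 look.py
python3 - <<'E'
from h import *
im,d=vision.get_image('side');save('d.png',cv2.resize(im[110:280,150:380],None,fx=2.4,fy=2.4)); c=cv2.imread('pics/c.png'); e=cv2.imread('pics/d.png'); 
cv2.imwrite('pics/e.png',np.hstack([cv2.resize(c,(400,300)),cv2.resize(e,(400,300))]))
E
```

```text
block 9400 ((644.2007446289062, -143.15579223632812), (22.37017250061035, 40.41674041748047), 15.336959838867188)
lev 2488 ((568.2801513671875, -163.41677856445312), (47.980960845947266, 36.47475051879883), 20.35866355895996) 0.08123670099217556
lev+bar ((583.85986328125, -161.20843505859375), (82.46888732910156, 36.05638885498047), 14.275636672973633)
[ 0.552 -0.17   0.05 ] [[ 0.9659  0.2589  0.0002]
 [ 0.2589 -0.9659 -0.0001]
 [ 0.0002  0.0001 -1.    ]] 5.05
```

View pics/e.png

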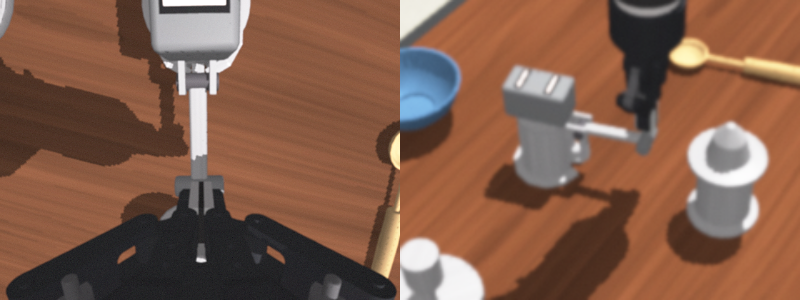

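Run:
```python
from h import *
np.set_printoptions(precision=3,suppress=True)
s=robot.state();im,d=vision.get_image('wrist');p,T=pose('wrist',s)
V=np.linalg.inv(T)
for P in [[.552,-.17,.05],[.552,-.17,.072],[.552,-.17,.069]]:
    print(P,cv2.projectPoints(np.array([P]),cv2.Rodrigues(V[:3,:3])[0],V[:3,3],np.array(p['mtx']),np.array(p['D']))[0].ravel())
R=np.array(s['ee_rot'])
for c in [252,258,264,272,280,286,292,300,306]:
    print(c)
    for r in range(236,300,6):
        m=np.zeros_like(d,bool);m[r,c]=1
        for q in cloud('wrist',d,m,s): print('  ',r,q,'tool',(q-s['position'])@R)
cv2.imwrite('pics/f.png',cv2.resize(im[200:340,200:370,::-1],None,fx=4,fy=4,interpolation=cv2.INTER_CUBIC))
```

```text
[0.552, -0.17, 0.05] [280.023 241.523]
[0.552, -0.17, 0.072] [279.901 256.74 ]
[0.552, -0.17, 0.069] [279.919 254.45 ]
252
   236 [ 0.532 -0.153  0.001] tool [-0.015 -0.021  0.049]
   242 [ 0.527 -0.154  0.001] tool [-0.02  -0.021  0.049]
   248 [ 0.554 -0.154  0.075] tool [ 0.006 -0.014 -0.025]
   254 [ 0.552 -0.155  0.077] tool [ 0.004 -0.014 -0.028]
   260 [ 0.549 -0.156  0.078] tool [ 0.001 -0.014 -0.028]
   266 [ 0.547 -0.157  0.08 ] tool [-0.002 -0.014 -0.03 ]
   272 [ 0.555 -0.157  0.103] tool [ 0.007 -0.012 -0.053]
   278 [ 0.555 -0.157  0.108] tool [ 0.006 -0.012 -0.058]
   284 [ 0.556 -0.157  0.114] tool [ 0.007 -0.011 -0.064]
   290 [ 0.556 -0.158  0.118] tool [ 0.007 -0.011 -0.068]
   296 [ 0.562 -0.158  0.133] tool [ 0.013 -0.009 -0.083]
258
   236 [ 0.533 -0.158  0.   ] tool [-0.015 -0.017  0.05 ]
   242 [ 0.528 -0.159  0.   ] tool [-0.02  -0.017  0.05 ]
   248 [ 0.554 -0.157  0.073] tool [ 0.006 -0.011 -0.023]
   254 [ 0.553 -0.158  0.078] tool [ 0.004 -0.011 -0.028]
   260 [ 0.551 -0.159  0.079] tool [ 0.002 -0.011 -0.029]
   266 [ 0.556 -0.159  0.097] tool [ 0.007 -0
[... 3919 characters left out ...]
68]
   296 [ 0.567 -0.173  0.133] tool [ 0.013  0.007 -0.083]
306
   236 [ 0.543 -0.193  0.001] tool [-0.015  0.02   0.049]
   242 [ 0.538 -0.194  0.   ] tool [-0.02  0.02  0.05]
   248 [ 0.561 -0.182  0.074] tool [ 0.006  0.014 -0.024]
   254 [ 0.559 -0.182  0.077] tool [ 0.004  0.014 -0.027]
   260 [ 0.557 -0.183  0.079] tool [ 0.001  0.013 -0.029]
   266 [ 0.561 -0.18   0.097] tool [ 0.007  0.012 -0.047]
   272 [ 0.561 -0.18   0.102] tool [ 0.006  0.012 -0.052]
   278 [ 0.561 -0.179  0.108] tool [ 0.006  0.011 -0.058]
   284 [ 0.561 -0.179  0.114] tool [ 0.007  0.011 -0.064]
   290 [ 0.561 -0.178  0.118] tool [ 0.006  0.01  -0.068]
   296 [ 0.567 -0.176  0.133] tool [ 0.013  0.009 -0.083]
```

View pics/f.png

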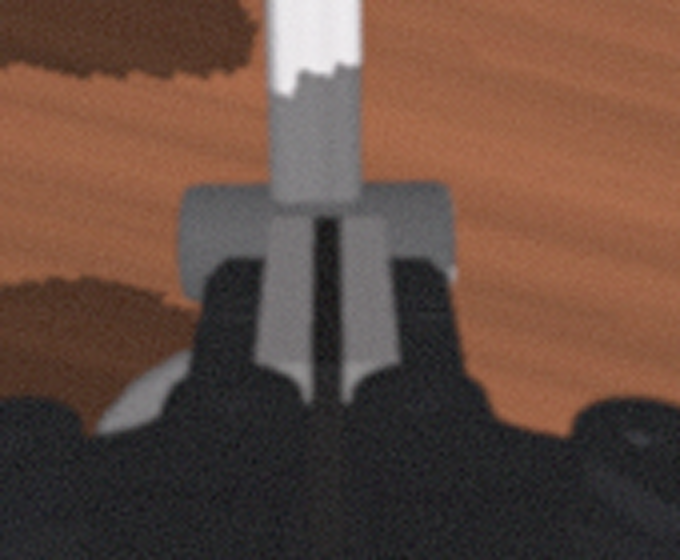

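Emit:
send_rows(commands="0 0 0 0 0 -1 -1;0 0 0 0 0 -1 -1;0 0 0 0 0 -1 -1;0 0 0 0 0 0 -1;0 0 0 0 0 0 -1")

```text
clock: 5.7
position: [0.552, -0.17, 0.1099]
ee_rot: [[0.966, 0.259, 0.0], [0.259, -0.966, -0.0], [0.0, 0.0, -1.0]]
contact_force: [0.2, 0.0, -0.2]
finger_gap: 0.0001
grasp_force: 0.0
```

Run:
```python
from h import *
np.set_printoptions(precision=3,suppress=True)
s=robot.state();P=np.array(s['position']);print(P,s['finger_gap'])
out=[]
for cam in ['side','scene']:
    im,d=vision.get_image(cam);im=im.copy();p,T=pose(cam);V=np.linalg.inv(T)
    W=cloud(cam,d,np.ones_like(d,bool));m=(np.linalg.norm(W[:,:2]-P[:2],axis=1)<.03)&(W[:,2]>.084);print(cam,m.sum(),np.sort(W[m][:,2])[:5] if m.sum() else '')
    q=cv2.projectPoints(np.array([P,P+[0,0,.019],P+[0,0,.04]]),cv2.Rodrigues(V[:3,:3])[0],V[:3,3],np.array(p['mtx']),np.array(p['D']))[0][:,0]
    c=q[0].astype(int);print(q)
    cr=cv2.resize(im[c[1]-50:c[1]+40,c[0]-60:c[0]+60,::-1],None,fx=3.3,fy=3.3,interpolation=cv2.INTER_CUBIC)
    for k in q: cv2.circle(cr,tuple(int(v) for v in (k-c+[60,50])*3.3),3,(0,0,255),1)
    out.append(cr)
cv2.imwrite('pics/g.png',np.hstack(out))
```

```text
[ 0.552 -0.17   0.11 ] 0.0001304278772352618
side 531 [0.145 0.146 0.147 0.147 0.148]
[[291.192 172.649]
 [291.274 165.091]
 [291.366 156.486]]
scene 1341 [0.147 0.149 0.149 0.15  0.15 ]
[[216.151 219.986]
 [215.059 213.528]
 [213.804 206.094]]
```

View pics/g.png

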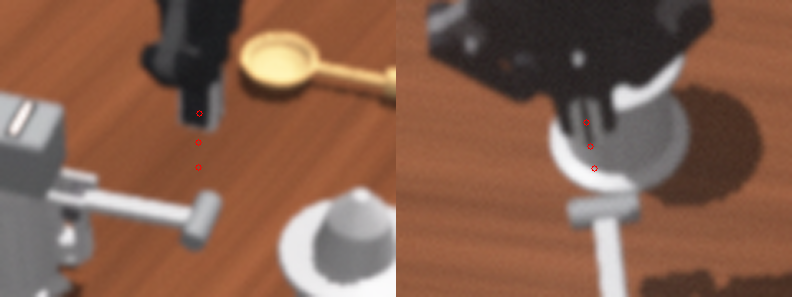

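The red marks show that the real fingertips end about 36 mm short of the reported TCP, in both fixed cameras and the wrist camera. The fingers had therefore closed above the roller. I take the grasp point as 55 mm behind the reported TCP and try again.

Emit:
send_rows(commands="0 0 0 0 0 0 0.4;0 0 0 0 0 0 0.4;0 0 0 0 0 0 0.4;0 0 0 0 0 1 0.4;0 0 0 0 0 1 0.4;0 0 0 0 0 1 0.4;0 0 0 0 0 1 0.4;0 0 0 0 0 0.8 0.4;0 0 0 0 0 0 0.4")

```text
clock: 6.7
position: [0.5494, -0.1691, 0.0112]
ee_rot: [[0.966, 0.259, -0.006], [0.259, -0.966, 0.002], [-0.005, -0.003, -1.0]]
contact_force: [0.2, 0.3, 0.6]
finger_gap: 0.0598
grasp_force: 0.0
```

Emit:
send_rows(commands="0 0 0 0 0 0 -1;0 0 0 0 0 0 -1;0 0 0 0 0 0 -1;0 0 0 0 0 0 -1;0 0 0 0 0 0 -1")

```text
clock: 7.2
position: [0.5527, -0.1701, 0.0147]
ee_rot: [[0.966, 0.259, 0.002], [0.259, -0.966, -0.0], [0.002, 0.001, -1.0]]
contact_force: [-0.9, 0.2, 0.5]
finger_gap: 0.0354
grasp_force: 27.0
```

Emit:
send_rows(commands="0 0 0 0.02 0 -0.28 -1;0 0 0 0.05 0 -0.28 -1;0 0 0 0.07 0 -0.27 -1;0 0 0 0.08 0 -0.27 -1;0 0 0 0.11 0 -0.26 -1;0 0 0 0.13 0 -0.25 -1;0 0 0 0.14 0 -0.24 -1;0 0 0 0.16 0 -0.23 -1;0 0 0 0.16 0 -0.18 -1;0 0 0 0.16 0 -0.18 -1;0 0 0 0 0 0 -1;0 0 0 0 0 0 -1")

```text
clock: 8.4
position: [0.5724, -0.1644, 0.0631]
ee_rot: [[0.966, 0.259, -0.001], [0.259, -0.966, 0.0], [-0.001, -0.0, -1.0]]
contact_force: [-4.1, 1.0, 5.4]
finger_gap: 0.0353
grasp_force: 27.4
```

Run:
```python
from h import *
im,d=vision.get_image('side'); a=cv2.resize(im[120:260,180:340],(480,420))
save('i.png',a)
W=cloud('side',d,np.ones_like(d,bool))
g=W[np.all((W>[.6,-.22,.116])&(W<[.76,-.06,.13]),1)];print(cv2.minAreaRect((g[:,:2]*1000).astype(np.float32)))
```

```text
((667.7744140625, -134.7377471923828), (72.24481201171875, 42.371864318847656), 15.545215606689453)
```

View pics/i.png

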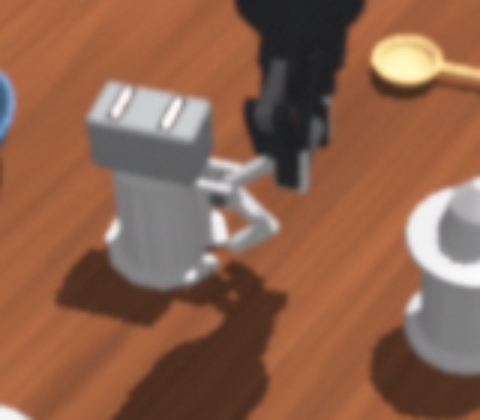

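The handle is up, with the fingers holding it at (290,165). I release it and go to the block.

Emit:
send_rows(commands="0 0 0 0 0 0 0.3;0 0 0 0 0 0 0.3;0 0 0 0 0 0 0.3;0 0 0 0 0 -1 0.6;0 0 0 0 0 -1 1;0 0 0 0 0 -1 1;0 0 0 0 0 -1 1;0 0 0 0 0 -1 1;0 0 0 1 -0.14 0 1;0 0 0 1 0 0 1;0 0 0 1 0 0 1;0 0 0 1 0 0 1", force=80)

```text
clock: 9.65
position: [0.6506, -0.1407, 0.1626]
ee_rot: [[0.966, 0.259, 0.001], [0.259, -0.966, -0.0], [0.001, 0.0, -1.0]]
contact_force: [1.0, -0.2, -0.3]
finger_gap: 0.0856
grasp_force: 0.0
```

Emit:
send_rows(commands="0 0 0 1 0 0 1;0 0 0 0 0 0 1;0 0 0 0 0 0 1")

```text
clock: 9.95
position: [0.6685, -0.1359, 0.1621]
ee_rot: [[0.966, 0.259, -0.001], [0.259, -0.966, -0.0], [-0.001, 0.0, -1.0]]
contact_force: [-0.2, 0.6, 0.8]
finger_gap: 0.0854
grasp_force: 0.0
```

Run:
```python
from h import *
np.set_printoptions(precision=4,suppress=True)
s=robot.state();R=np.array(s['ee_rot']);print(s['position'])
for cam in ['wrist','scene']:
    im,d=vision.get_image(cam);W=cloud(cam,d,np.ones_like(d,bool),s)
    g=W[np.all((W>[.6,-.22,.115])&(W<[.76,-.06,.128]),1)];print(cam,len(g),cv2.minAreaRect((g[:,:2]*1000).astype(np.float32)))
    l=W[np.all((W>[.53,-.22,.105])&(W<[.6,-.12,.15]),1)];print('lever',len(l),l.mean(0) if len(l) else '',l.max(0) if len(l) else '')
save('j.png',im)
```

```text
[ 0.6685 -0.1359  0.1621]
wrist 5158 ((669.0057983398438, -136.3271484375), (71.28363037109375, 39.64225387573242), 16.37630271911621)
lever 1249 [ 0.5768 -0.1643  0.1215] [ 0.5933 -0.1471  0.1299]
scene 1197 ((670.4305419921875, -135.92686462402344), (72.30371856689453, 39.983699798583984), 16.45240020751953)
lever 40 [ 0.5884 -0.1608  0.1082] [ 0.5954 -0.1555  0.1122]
```

Emit:
send_rows(commands="0 0 -0.3 0.03 0 1 1;0 0 0 0 0 1 1;0 0 0 0 0 1 1;0 0 0 0 0 1 1;0 0 0 0 0 1 1;0 0 0 0 0 0.8 1;0 0 0 0 0 0 -1;0 0 0 0 0 0 -1;0 0 0 0 0 0 -1;0 0 0 0 0 0 -1;0 0 0 0 0 0 -1;0 0 0 0 0 0 -1", force=80)

```text
clock: 11.25
position: [0.6704, -0.1355, 0.0487]
ee_rot: [[0.96, 0.279, 0.003], [0.279, -0.96, -0.0], [0.003, 0.001, -1.0]]
contact_force: [-2.2, 2.0, 5.3]
finger_gap: 0.0388
grasp_force: 82.3
```

Emit:
send_rows(commands="0 0 0 0 0 -0.5 -1;0 0 0 0 0 -1 -1;0 0 0 0 0 -1 -1;0 0 0 0 0 -1 -1;0 0 0 0 0 -1 -1;0 0 0 0 0 -1 -1;0 0 0 0 0 -0.5 -1;0 0 0 0 0 0 -1;0 0 0 0 0 0 -1")

```text
clock: 12.15
position: [0.6681, -0.1355, 0.1648]
ee_rot: [[0.96, 0.279, -0.003], [0.279, -0.96, 0.001], [-0.003, -0.002, -1.0]]
contact_force: [-0.2, 0.8, -8.7]
finger_gap: 0.039
grasp_force: 82.1
```

Emit:
send_rows(commands="0 0 0 -0.2 -0.5 0 -1;0 0 0 -0.4 -0.98 0 -1;0 0 0 -0.4 -0.98 0 -1;0 0 0 -0.4 -0.98 0 -1;0 0 0 -0.4 -0.98 0 -1;0 0 0 -0.4 -0.98 0 -1;0 0 0 -0.4 -0.98 0 -1;0 0 0 -0.4 -0.98 0 -1;0 0 0 -0.4 -0.98 0 -1;0 0 0 -0.4 -0.98 0 -1;0 0 0 -0.4 -0.98 0 -1;0 0 0 -0.4 -0.98 0 -1")

```text
clock: 13.35
position: [0.5158, 0.0557, 0.165]
ee_rot: [[0.96, 0.279, -0.003], [0.279, -0.96, -0.001], [-0.003, -0.0, -1.0]]
contact_force: [0.7, 0.8, -8.1]
finger_gap: 0.0391
grasp_force: 82.1
```

Emit:
send_rows(commands="0 0 0 -0.4 -0.98 0 -1;0 0 0 -0.4 -0.98 0 -1;0 0 0 -0.4 -0.98 0 -1;0 0 0 -0.16 -0.6 0 -1;0 0 -1 0 0 0 -1;0 0 -1 0 0 0 -1;0 0 -1 0 0 0 -1;0 0 -1 0 0 0 -1;0 0 -1 0 0 0 -1;0 0 -1 0 0 0 -1;0 0 -1 0 0 0 -1;0 0 -1 0 0 0 -1")

```text
clock: 14.55
position: [0.4717, 0.1149, 0.1658]
ee_rot: [[0.665, 0.747, -0.001], [0.747, -0.665, -0.001], [-0.002, -0.0, -1.0]]
contact_force: [-0.3, -0.2, -8.7]
finger_gap: 0.0393
grasp_force: 82.1
```

Emit:
send_rows(commands="0 0 -1 0 0 0 -1;0 0 -1 0 0 0 -1;0 0 -1 0 0 0 -1;0 0 -1 0 0 0 -1;0 0 -1 0 0 0 -1;0 0 -1 0 0 0 -1;0 0 -1 0 0 0 -1;0 0 0 0 0 0 -1;0 0 0 0 0 0 -1;0 0 0 0 0 0 -1")

```text
clock: 15.55
position: [0.4719, 0.1155, 0.1664]
ee_rot: [[0.24, 0.971, -0.001], [0.971, -0.24, -0.0], [-0.0, -0.0, -1.0]]
contact_force: [-1.0, -0.0, -7.9]
finger_gap: 0.0395
grasp_force: 82.1
```

Run:
```python
from h import *
np.set_printoptions(precision=4,suppress=True)
s=robot.state();R=np.array(s['ee_rot']);P=np.array(s['position']);print(P,R)
out=[]
for cam in ['side','scene','wrist']:
    im,d=vision.get_image(cam);W=cloud(cam,d,np.ones_like(d,bool),s)
    out.append(cv2.resize(im,(400,300)) if cam!='wrist' else im)
    b=W[np.all((W>[.38,.04,.008])&(W<[.56,.19,.016]),1)]
    if len(b)>50: print(cam,'base',len(b),cv2.minEnclosingCircle((b[:,:2]*1000).astype(np.float32)))
    # socket/block points
    g=W[np.all((W>[.38,.04,.195])&(W<[.56,.19,.25]),1)];print(len(g))
    k=W[(np.linalg.norm(W[:,:2]-P[:2],axis=1)<.06)&(W[:,2]>.09)&(W[:,2]<.19)]
    print(cam,len(k),k.min(0) if len(k) else '',k.max(0) if len(k) else '')
    t=W[np.all((W>[.38,.04,.045])&(W<[.56,.19,.09]),1)];print('ball pts',len(t),t.mean(0) if len(t) else '')
save('k.png',np.hstack(out[:2]))
```

```text
[0.4719 0.1155 0.1664] [[ 0.2397  0.9708 -0.0005]
 [ 0.9708 -0.2397 -0.0003]
 [-0.0005 -0.0004 -1.    ]]
side base 2297 ((469.7442932128906, 116.0042953491211), 55.5305290222168)
1678
side 1808 [0.4279 0.0564 0.115 ] [0.5094 0.1524 0.19  ]
ball pts 220 [0.461  0.1266 0.0667]
scene base 1798 ((472.9631042480469, 114.6471939086914), 54.877525329589844)
1480
scene 1640 [0.4431 0.0562 0.1138] [0.5141 0.15   0.19  ]
ball pts 192 [0.4858 0.112  0.0666]
wrist base 3398 ((470.0902404785156, 114.15359497070312), 54.89480209350586)
19298
wrist 2531 [0.4308 0.0977 0.1172] [0.5111 0.1511 0.1891]
ball pts 0
```

View pics/k.png

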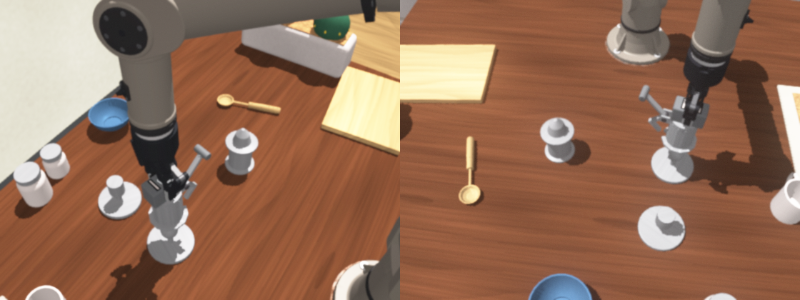

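Run:
```python
from h import *
from scipy.optimize import least_squares
np.set_printoptions(precision=4,suppress=True)
s=robot.state();P=np.array(s['position'])
for cam in ['side','scene','wrist']:
    im,d=vision.get_image(cam);W=cloud(cam,d,np.ones_like(d,bool),s)
    c0=P[:2]
    for z0,z1,rad,nm in [(.13,.185,.0305,'socket'),(.112,.128,.04,'foot')]:
        k=W[(W[:,2]>z0)&(W[:,2]<z1)];r=np.linalg.norm(k[:,:2]-c0,axis=1);k=k[(r<rad+.008)&(r>rad-.008)]
        if nm=='foot': 
            print(cam,'foot z',np.percentile(k[:,2],[5,50,95]),'encl',cv2.minEnclosingCircle((k[:,:2]*1000).astype(np.float32)) if len(k) else '');continue
        if len(k)<30: continue
        f=least_squares(lambda c:np.linalg.norm(k[:,:2]-c[:2]-c[2:]*(k[:,2:]-.155),axis=1)-rad,[*c0,0,0],loss='soft_l1',f_scale=.002);print(cam,nm,len(k),f.x,f.cost)
```

```text
side socket 889 [ 0.4692  0.1125  0.0028 -0.0087] 0.00024118488272389515
side foot z [0.1179 0.1226 0.125 ] encl ((469.0855712890625, 112.25019073486328), 41.381439208984375)
scene socket 821 [ 0.4726  0.1107 -0.0028 -0.0069] 0.0002699441078313874
scene foot z [0.1175 0.1217 0.1252] encl ((472.6339111328125, 110.35728454589844), 41.402225494384766)
wrist socket 615 [0.4705 0.1109 0.0081 0.0027] 4.314801519684175e-05
wrist foot z [0.121  0.1241 0.1253] encl ((471.04736328125, 114.2480697631836), 40.46194839477539)
```

Emit:
send_rows(commands="0 0 0 0.18 -0.04 0.5 -1;0 0 0 0 0 0.5 -1;0 0 0 0 0 0.5 -1;0 0 0 0 0 0.5 -1;0 0 0 0 0 0.5 -1;0 0 0 0 0 0.5 -1;0 0 0 0 0 0 -1")

```text
clock: 16.55
position: [0.4704, 0.1189, 0.1047]
ee_rot: [[0.239, 0.971, -0.004], [0.971, -0.239, -0.001], [-0.002, -0.004, -1.0]]
contact_force: [-1.3, 0.5, -7.5]
finger_gap: 0.0392
grasp_force: 82.0
```

Emit:
send_rows(commands="0 0 0 0 0 0.4 -1;0 0 0 0 0 0.4 -1;0 0 0 0 0 0.4 -1;0 0 0 0 0 0.4 -1;0 0 0 0 0 0.3 -1;0 0 0 0 0 0 -1;0 0 0 0 0 0 -1")

```text
clock: 17.25
position: [0.4722, 0.1194, 0.0686]
ee_rot: [[0.238, 0.971, -0.0], [0.971, -0.238, -0.0], [-0.0, -0.0, -1.0]]
contact_force: [1.1, -0.6, -8.4]
finger_gap: 0.0392
grasp_force: 82.2
```

Now well onto the ball with no contact; I finish the lowering.

Emit:
send_rows(commands="0 0 0 0 0 0.15 -1;0 0 0 0 0 0.1 -1;0 0 0 0 0 0.1 -1;0 0 0 0 0 0.05 -1;0 0 0 0 0 0 -1;0 0 0 0 0 0 -1")

```text
clock: 17.85
position: [0.4722, 0.1194, 0.0607]
ee_rot: [[0.238, 0.971, 0.0], [0.971, -0.238, 0.0], [0.0, 0.0, -1.0]]
contact_force: [-0.1, -0.2, -8.9]
finger_gap: 0.0394
grasp_force: 82.3
```

Emit:
send_rows(commands="0 0 0 0 0 0.06 -1;0 0 0 0 0 0.06 -1;0 0 0 0 0 0 -1")

```text
clock: 18.15
position: [0.4722, 0.1195, 0.0607]
ee_rot: [[0.238, 0.971, 0.0], [0.971, -0.238, 0.0], [0.001, 0.0, -1.0]]
contact_force: [-6.6, -1.5, 8.4]
finger_gap: 0.0391
grasp_force: 84.3
```

The foot is seated: z stopped at 0.0607 and the force reversed. I release and rise.

Emit:
send_rows(commands="0 0 0 0 0 -0.1 0.4;0 0 0 0 0 0 0.6;0 0 0 0 0 0 1;0 0 0 0 0 0 1;0 0 0 0 0 0 1;0 0 0 0 0 -1 1;0 0 0 0 0 -1 1;0 0 0 0 0 -1 1;0 0 0 0 0 -1 1;0 0 0 0 0 -1 1;0 0 0 0 0 0 1;0 0 0 0 0 0 1")

```text
clock: 19.35
position: [0.4722, 0.1194, 0.1601]
ee_rot: [[0.238, 0.971, 0.0], [0.971, -0.238, 0.0], [0.0, 0.0, -1.0]]
contact_force: [-0.0, -0.4, -0.4]
finger_gap: 0.0854
grasp_force: 0.0
```

Run:
```python
from h import *
np.set_printoptions(precision=4,suppress=True)
s=robot.state();P=np.array(s['position']);print(P)
for cam in ['side','scene','wrist']:
    im,d=vision.get_image(cam);W=cloud(cam,d,np.ones_like(d,bool),s)
    g=W[np.all((W>[.4,.06,.122])&(W<[.56,.19,.14]),1)&(np.linalg.norm(W[:,:2]-P[:2],axis=1)<.05)]
    print(cam,len(g),cv2.minAreaRect((g[:,:2]*1000).astype(np.float32)) if len(g)>5 else '', np.median(g[:,2]) if len(g) else '')
    l=W[np.all((W>[.38,-.04,.09])&(W<[.54,.055,.17]),1)]; print('lever',len(l),l.mean(0) if len(l) else '', l.max(0) if len(l) else '')
    if len(l): h=l[l[:,2]>l[:,2].max()-.012];print('  roller',h.mean(0),h.min(0))
```

```text
[0.4722 0.1194 0.1601]
side 1127 ((470.4653015136719, 120.69158935546875), (71.19929504394531, 41.258548736572266), 76.37484741210938) 0.1321720306025328
lever 445 [0.448  0.031  0.1254] [0.4657 0.0549 0.1407]
  roller [0.4459 0.0222 0.1356] [0.4283 0.0103 0.1287]
scene 906 ((474.5006408691406, 118.16964721679688), (70.79096984863281, 41.96663284301758), 76.0811996459961) 0.13173319085408858
lever 341 [0.4549 0.0278 0.1249] [0.4682 0.0549 0.1395]
  roller [0.4523 0.0188 0.1351] [0.431  0.0079 0.1277]
wrist 5938 ((472.7763977050781, 118.56783294677734), (71.68998718261719, 40.04337692260742), 76.5575180053711) 0.1353249443643083
lever 1777 [0.4514 0.0302 0.1285] [0.4676 0.055  0.1423]
  roller [0.4493 0.0222 0.1378] [0.4304 0.0102 0.1304]
```

Home on the ball, with the block top at 0.133 and the handle at about 0.78 rad. Next I shut the fingers, go above the roller and press down.

Emit:
send_rows(commands="0 0 0 -0.93 0 0 -1;0 0 0 -0.93 0.05 0 -1;0 0 0 -0.93 0 0 -1;0 0 0 -0.93 0 0 -1;0 0 0 -0.93 0 0 -1;0 0 0 -0.93 0 0 -1;0 0 0 0 0 0 -1;0 0 0 0 0 0 -1;0 0 0 0 0 1 -1;0 0 0 0 0 1 -1;0 0 0 0 0 0 -1", force=30)

```text
clock: 20.6
position: [0.4439, 0.0124, 0.1177]
ee_rot: [[0.236, 0.972, -0.007], [0.972, -0.236, 0.0], [-0.001, -0.006, -1.0]]
contact_force: [0.1, -0.5, 0.0]
finger_gap: -0.0
grasp_force: 0.0
```

Emit:
send_rows(commands="0 0 0 0 0 0.4 -1;0 0 0 0 0 0.4 -1;0 0 0 0 0 0.4 -1;0 0 0 0 0 0.4 -1;0 0 0 0 0 0.4 -1;0 0 0 0 0 0.4 -1;0 0 0 0 0 0.4 -1;0 0 0 0 0 0.3 -1;0 0 0 0 0 0 -1")

```text
clock: 21.5
position: [0.4454, 0.0109, 0.0572]
ee_rot: [[0.238, 0.971, -0.003], [0.971, -0.238, -0.0], [-0.001, -0.002, -1.0]]
contact_force: [0.2, -0.8, 0.2]
finger_gap: -0.0003
grasp_force: 0.0
```

Emit:
send_rows(commands="0 0 0 0 0 0.2 -1;0 0 0 0 0 0.15 -1;0 0 0 0 0 0.1 -1;0 0 0 0 0 0 -1")

```text
clock: 21.9
position: [0.4466, 0.011, 0.0493]
ee_rot: [[0.238, 0.971, 0.0], [0.971, -0.238, 0.0], [0.0, 0.0, -1.0]]
contact_force: [-1.3, 0.8, 0.0]
finger_gap: 0.0003
grasp_force: 0.2
```

```bash
cat > lev.py <<'E'
from h import *
np.set_printoptions(precision=4,suppress=True)
s=robot.state()
o=[]
for cam in ['side','scene']:
    im,d=vision.get_image(cam);W=cloud(cam,d,np.ones_like(d,bool),s)
    l=W[np.all((W>[.40,-.02,.05])&(W<[.49,.02,.2]),1)]; print(cam,len(l),np.percentile(l[:,2],[5,25,50,75]))
    p,T=pose(cam);V=np.linalg.inv(T)
    c=cv2.projectPoints(np.array([[.455,.05,.09]]),cv2.Rodrigues(V[:3,:3])[0],V[:3,3],np.array(p['mtx']),np.array(p['D']))[0].ravel().astype(int)
    o.append(cv2.resize(im[max(c[1]-55,0):c[1]+55,max(c[0]-70,0):c[0]+70],(400,314)))
save('m.png',np.hstack(o))
E
python3 lev.py
```

```text
side 380 [0.0784 0.0865 0.1387 0.1504]
scene 454 [0.0775 0.0872 0.1469 0.186 ]
```

View pics/m.png

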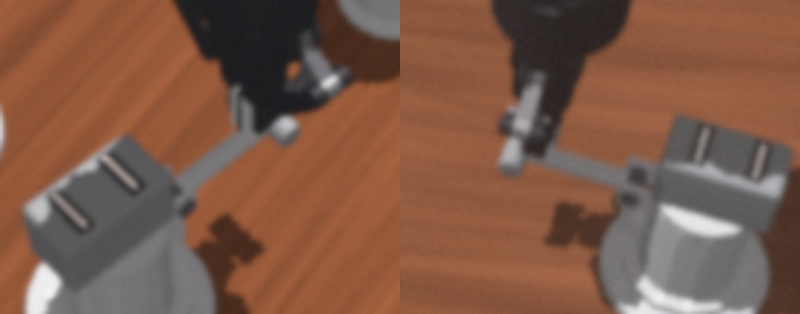

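The handle is nearly level, with the fingertips on the roller. I press on until there is a reaction force.

Emit:
send_rows(commands="0 0 0 0 0 0.15 -1;0 0 0 0 0 0.1 -1;0 0 0 0 0 0 -1")

```text
clock: 22.3
position: [0.4468, 0.0109, 0.0444]
ee_rot: [[0.238, 0.971, 0.001], [0.971, -0.238, 0.0], [0.0, 0.001, -1.0]]
contact_force: [-0.1, 1.9, 2.5]
finger_gap: 0.0001
grasp_force: 1.5
```

Emit:
send_rows(commands="0 0 0 0 0 0.1 -1;0 0 0 0 0 0.1 -1;0 0 0 0 0 0 -1")

```text
clock: 22.6
position: [0.4464, 0.0077, 0.0409]
ee_rot: [[0.24, 0.971, -0.0], [0.971, -0.24, -0.004], [-0.003, 0.001, -1.0]]
contact_force: [-1.6, -2.7, 8.6]
finger_gap: 0.0004
grasp_force: 4.2
```

Emit:
send_rows(commands="0 0 0 0 0 -1 -1;0 0 0 0 0 -1 -1;0 0 0 0 0 -1 -1;0 0 0 0 0 -1 -1;0 0 0 0 0 -1 -1;0 0 0 0 0 -1 -1;0 0 0 0 0 0 -1;0 0 0 0 0 0 -1")

```text
clock: 23.4
position: [0.4462, 0.0105, 0.1598]
ee_rot: [[0.239, 0.971, -0.0], [0.971, -0.239, -0.0], [-0.0, -0.0, -1.0]]
contact_force: [-0.2, -0.2, 0.7]
finger_gap: -0.0001
grasp_force: 0.0
```

Run:
```python
from h import *
np.set_printoptions(precision=4,suppress=True)
s=robot.state();u=np.array([-.24,-.971])
for cam in ['side','scene','wrist']:
    im,d=vision.get_image(cam);W=cloud(cam,d,np.ones_like(d,bool),s)
    t=(W[:,:2]-[.4725,.119])@u; n=np.abs((W[:,:2]-[.4725,.119])@[.971,-.24])
    for a,b,w in [(60,90,.006),(108,125,.018),(125,135,.018)]:
        k=W[(t>a/1e3)&(t<b/1e3)&(n<w)&(W[:,2]>.05)&(W[:,2]<.13)]
        print(cam,a,b,len(k),np.percentile(k[:,2],[5,50,95,100]) if len(k) else '')
    g=W[(np.linalg.norm(W[:,:2]-[.4725,.119],axis=1)<.05)&(W[:,2]>.125)&(W[:,2]<.14)]
    print(' block',len(g),cv2.minAreaRect((g[:,:2]*1000).astype(np.float32)) if len(g) else '',np.median(g[:,2]))
```

```text
side 60 90 101 [0.0804 0.0825 0.0844 0.0853]
side 108 125 171 [0.0774 0.0837 0.0877 0.0897]
side 125 135 37 [0.0833 0.0852 0.087  0.0872]
 block 1194 ((471.0672912597656, 119.85888671875), (72.42366027832031, 41.1353759765625), 76.10917663574219) 0.13229632365107602
scene 60 90 85 [0.079  0.0815 0.0836 0.0856]
scene 108 125 126 [0.0779 0.0837 0.087  0.0892]
scene 125 135 46 [0.0798 0.0846 0.0869 0.0887]
 block 894 ((474.6744689941406, 118.01998901367188), (70.74284362792969, 41.263980865478516), 76.00321197509766) 0.13196079892628737
wrist 60 90 530 [0.0838 0.0851 0.0862 0.0869]
wrist 108 125 662 [0.0827 0.0867 0.0893 0.0908]
wrist 125 135 253 [0.0839 0.0879 0.0895 0.0906]
 block 7486 ((471.4080810546875, 113.57510375976562), (63.312530517578125, 40.35505676269531), 76.1540298461914) 0.13513912035368691
```

```bash
python3 -c "
from workcell import workorder;print(workorder.close_job())"
```

```text
the job is handed in; nothing more can be done
None
```

The job is handed in at about 23.5 s: the sharpener is seated on the ball base within about 5 mm of the ball's axis, the handle is pressed down level, and the arm is clear of everything; no verdict came back.

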